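# Check two sample carriers for the stamp and push the stamped one to dispatch

### The job

One of the two white vial crates has a red stamp on its underside. Without picking either crate up, draw its blue handle towards the robot with a fingertip so that it tips up on its near edge, right back until its two black rubber knobs rest on the bench and its underside shows; keep it there a moment, then let it back down gently, still against the finger: the robot's left-hand crate first, then the right-hand one. When both stand flat again, push the stamped crate forward along the bench until its front edge rests on the green dispatch line, square to it; leave the other crate where it stands and everything else undisturbed.

Things in the scene. Friction and masses are not known exactly. Their poses are not given: they have to be found in the camera images.
- crate_a: One of two identical-looking white vial crates, 100 mm deep (own x), 150 mm wide (own y), walls 34 mm high, 0.44 to 0.7 kg; ten blue-capped vials fixed inside, tops 42 mm up. Blue arch handle over the middle; black rubber knob at each near upper corner. Stands on rubber strips along its near and far edges. Origin: centre of underside; own x leads away from the robot (yaw 0.3 to 0.55 rad), z up. Left or right.
- crate_b: One of two identical-looking white vial crates, 100 mm deep (own x), 150 mm wide (own y), walls 34 mm high, 0.44 to 0.7 kg; ten blue-capped vials fixed inside, tops 42 mm up. Blue arch handle over the middle; black rubber knob at each near upper corner. Stands on rubber strips along its near and far edges. Origin: centre of underside; own x leads away from the robot (yaw 0.3 to 0.55 rad), z up. Left or right.
- stamp (a point): Centre of the red stamp (a 72 mm disc between two bars) on the hidden underside of the stamped crate, at the middle of that underside: it lies within 5 mm of the stamped crate's origin, so it tells which of crate_a and crate_b is stamped. The other crate's underside is plain white.
- crate_a_near (a point): Middle of crate_a's near (robot-side) bottom edge, 50 mm from its centre, at bench height. Drawing the handle to the robot tips the crate about this edge (it hardly slides), with under 8 N, until at about 70 degrees (1.22 rad) its two rubber knobs (own x -57, y +-67, z 39 mm, radius 6) meet the bench and stop it. It is bottom-heavy: let go there, it would swing back down.
- crate_b_near (a point): Middle of crate_b's near (robot-side) bottom edge, 50 mm from its centre, at bench height. Drawing the handle to the robot tips the crate about this edge (it hardly slides), with under 8 N, until at about 70 degrees (1.22 rad) its two rubber knobs (own x -57, y +-67, z 39 mm, radius 6) meet the bench and stop it. It is bottom-heavy: let go there, it would swing back down.
- crate_a_handle (a point): On crate_a, centre of the level bar of its blue handle: a round bar 12 mm thick along own y, 118 mm long, axis 100 mm above the underside, uprights at own y +-71 mm. Free space on the far (+x) side of the bar takes a finger down to the vials.
- crate_b_handle (a point): On crate_b, centre of the level bar of its blue handle: a round bar 12 mm thick along own y, 118 mm long, axis 100 mm above the underside, uprights at own y +-71 mm. Free space on the far (+x) side of the bar takes a finger down to the vials.
- crate_a_front (a point): Middle of the front (far side) bottom edge of crate_a, 50 mm from its centre at bench height.
- crate_b_front (a point): The same point of crate_b.
- line: The dispatch line: flat green tape stuck on the bench beyond the crates, 30 mm wide (own x) and 560 mm long (own y), 0.8 mm thick, nothing to bump into. Origin at its middle; own x points away from the robot, across the tape (yaw 0.2 to 0.32 rad).
- jar: Bystander: small jar with a white lid, 40 mm across, 65 mm high, loose, standing between the crates, nearer the robot. Origin under its centre.
- pot: Bystander: green pot, 44 mm across, 45 mm high, loose, beyond the line. Origin under its centre.
- amber: Bystander: amber bottle, 60 mm across, 130 mm high, loose, to the left. Origin under its centre.
- rack: Bystander: orange tube rack with glass tubes, 70 by 160 mm, 96 mm high, loose, to the left. Origin under its centre.
- beaker: Bystander: clear beaker, 70 mm across, 85 mm high, loose, to the right. Origin under its centre.
- wash: Bystander: white wash bottle with red collar and thin spout, 64 mm across, 175 mm high, loose, to the right. Origin under its centre.
Mind the look-alikes: they are no part of the job. What is shaped like the crate_b but brown is not meant.

How it is judged:
On the way, in this order (a step that is already met when the one before it is completed fails the run):
1. the left-hand crate is tipped up by at least 66 degrees (((y of crate_a in the frame of crate_b above 0 m and angle between crate_a's own z axis and vertical above 1.15 rad) or (y of crate_a in the frame of crate_b below 0 m and angle between crate_b's own z axis and vertical above 1.15 rad))), for 0.3 s.
2. the right-hand crate is tipped up by at least 66 degrees, the left-hand one being down (((y of crate_a in the frame of crate_b below 0 m and angle between crate_a's own z axis and vertical above 1.15 rad and angle between crate_b's own z axis and vertical below 0.06 rad) or (y of crate_a in the frame of crate_b above 0 m and angle between crate_b's own z axis and vertical above 1.15 rad and angle between crate_a's own z axis and vertical below 0.06 rad))), for 0.3 s.
3. both crates stand flat, the stamped one still short of the line (angle between each of crate_a, crate_b's own z axis and vertical below 0.06 rad and x of crate_a_front in the frame of line below -0.025 m), for 0.2 s.
At the end, for the whole second after the job is handed in: The stamped crate stands flat and still with the middle of its front bottom edge on the green tape (within 18 mm of the tape's centreline, between its ends), square to it within 0.2 rad; the plain crate stands flat and still within 50 mm of where it began (angle between each of crate_a, crate_b's own z axis and vertical below 0.06 rad and x of crate_a_front in the frame of line between -0.018 and 0.018 m and y of crate_a_front in the frame of line between -0.28 and 0.28 m and angle between the x axis of crate_a and the x axis of line, either way round below 0.2 rad and distance of crate_b from where it was at the start of the episode below 0.05 m and linear speed of each of crate_a, crate_b below 0.02 m/s); the robot touches nothing.
It fails at once if a crate is lifted: the middle of its near bottom edge rises over 20 mm (height (world z) of any of crate_a_near, crate_b_near above 0.02 m).
It fails at once if a crate is toppled (tipped past 83 degrees) (angle between any of crate_a, crate_b's own z axis and vertical above 1.45 rad).
It fails at once if a crate is let fall back: it turns faster than 4 rad/s (angular speed of any of crate_a, crate_b above 4 rad/s).
It fails at once if the plain crate is pushed away (over 50 mm while flat) (angle between crate_b's own z axis and vertical below 0.06 rad and distance of crate_b from where it was at the start of the episode above 0.05 m).
It fails at once if a bystander is moved over 30 mm or knocked over ((distance of jar from where it was at the start of the episode above 0.03 m or angle between jar's own z axis and vertical above 0.4 rad) or (distance of amber from where it was at the start of the episode above 0.03 m or angle between amber's own z axis and vertical above 0.4 rad) or (distance of beaker from where it was at the start of the episode above 0.03 m or angle between beaker's own z axis and vertical above 0.4 rad) or (distance of wash from where it was at the start of the episode above 0.03 m or angle between wash's own z axis and vertical above 0.4 rad) or (distance of rack from where it was at the start of the episode above 0.03 m or angle between rack's own z axis and vertical above 0.4 rad) or (distance of pot from where it was at the start of the episode above 0.03 m or angle between pot's own z axis and vertical above 0.4 rad)).
It also fails if it takes over 72 s, if anything falls off the work surface, if the arm or the gripper's body presses on something with over 40 N, if the wrist force passes 120 N, or if a joint passes its speed limit or range.

### The arm

A 6-joint arm with a two-finger parallel gripper is mounted at the origin on the work surface. World frame = base frame: x ahead of the robot, y to its left, z up, the work surface at z = 0. Lengths are in m, angles in rad, forces in N, time in s.
With the tool pointing down it reaches from about 0.375 to 0.825 m from the base axis. Payload 5.5 kg.
Tool frame: the origin (TCP) lies at the very end of the fingers, on their centre line; the grasp point (between the pads) lies 19 mm behind it; z points along the fingers, y is the line along which they close (so a half turn about z gives the same grasp; the last joint's range is limited). The gripper opens to 85 mm and grips with 20 to 120 N. Pads are 22 mm wide; open, the fingers measure 114 mm over their backs; the gripper's body (76 mm by 85 mm) begins 54 mm behind the grasp point. The pads swing forward as they close: fully open they stand 13 mm farther back than shut.
Start: joints at [-1.201, 0.314, -0.047, 1.21, 0, 1.571], TCP at [0.217, -0.559, 0.231] pointing down, gripper open.
Joint ranges: [-2.67, 2.67], [-0.69, 1.73], [-1.03, 1.25], [-2.08, 2.16], [-1.42, 1.45], [-3.14, 3.14]. Speed limits (rad/s): [2.39, 2.39, 3.01, 3.14, 3.14, 3.14].

### API

Orientations are given as a unit quaternion [w, x, y, z].
In Python, from bench import robot gives the robot as it stands.
- The arm moves only by the shell command python3 -m jog 'ROWS' [FORCE]. ROWS is JSON, a list of rows, each a list of 7 numbers: the gripper command: -1 is fully open, 1 is shut, values between are in proportion, then the shift along the tool's x, y, z in m, then the turn, a rotation vector about the tool's x, y, z in degrees. A call has 1 to 20 rows; each row shifts and turns the commanded pose from where the row before left it, along the tool's axes as they then stand; what a row does not reach is not made up. A row lasts 1/8 s, in which the tool goes at most 62.5 mm and 10.7 degrees, less where a joint would pass 70% of its speed; a pose out of reach is approached as far as the arm can. A call with a gripper value outside its range is refused whole. The fingers move at their own pace and stop on an object; FORCE is the grip in N (left out, the last holds). Time passes only in rows, so rows that do not move let the fingers close. It gives the time, the measured TCP pose, the force, the opening and the grip force at its end, in the units of the state.
- robot.observe(): the state, without advancing time (a new reading comes with each control period).
- robot.camera(name): name is "side" or "top" or "wrist"; returns a dict with "color" (384x512x3 uint8, red, green, blue), "fov_y" (degrees; the focal length in pixels is half the picture's height over the tangent of half this angle, whatever the lens; pixels are square), "cx", "cy" (the principal point, pixels), "camera_from_world" (4x4, takes a point from world to camera coordinates). Camera axes: x right, y up, looking along -z (the intrinsics and any distortion apply to the point x, -y, -z); pixel columns grow to the right and rows downward; lengths in m; the calibration is good to about 2 mm. A picture is of the moment at which its call begins. There is no depth.
- robot.hand_in(): hands the job in; it is judged then, once.
The state is a dict: "time_s": time; "q": joint angles; "dq": joint speeds; "joint_torque": joint torques, N m; "tcp_pos": TCP position; "eef_rot": TCP orientation; "ft_force": force on the tool from outside, world axes, zero at the start; "moment": the same for the moment, N m; "gripper_width": finger opening in m; "gripper_force": force on a finger pad.
Only numpy, scipy, OpenCV 4.12 (cv2) and the standard library are available. Lean on these libraries where they do the work, as an engineer would, in place of code of your own. Each camera call takes 0.05 s, during which the arm holds its last target. There are 200 camera calls.

## Working session

There is one attempt and no reset: what is moved stays moved. The work goes in short steps, Python scripts to look and compute and a shell command to move; the robot and the scene stay as the last step left them, time stands still between calls to the robot, and variables do not carry over. Pictures are saved under pics/ and viewed, at most 10 in all, crops included, and the job is handed in when it is done.

```bash
ls; mkdir -p pics
python3 - <<'E'
from bench import robot
import cv2,numpy as np
for n in("top","side"):
    c=robot.camera(n); cv2.imwrite(f"pics/{n}0.png",c["color"][:,:,::-1])
    print(n,c["fov_y"],c["cx"],c["cy"],[k for k in c]);print(np.round(c["camera_from_world"],4).tolist())
s=robot.observe();print(s)
E
```

```text
pics
top 48.985268120215956 246.9372782319547 199.19811161723587 ['color', 'fov_y', 'cx', 'cy', 'camera_from_world']
[[0.0227, -0.9997, -0.0106, -0.0949], [0.9963, 0.0217, 0.0829, -0.5289], [-0.0826, -0.0124, 0.9965, -1.2682], [0.0, 0.0, 0.0, 1.0]]
side 55.48576101865039 254.88884744361818 195.20813217070327 ['color', 'fov_y', 'cx', 'cy', 'camera_from_world']
[[-0.9824, -0.1867, -0.0096, 0.5221], [0.1263, -0.7009, 0.702, -0.1927], [-0.1378, 0.6884, 0.7121, -0.9181], [0.0, 0.0, 0.0, 1.0]]
{'time_s': 0.1, 'q': array([-1.20101106e+00,  3.14152729e-01, -4.79900414e-02,  1.21021344e+00,
        1.55901699e-05,  1.57074960e+00]), 'dq': array([-0.00134527, -0.00122793,  0.00341272,  0.0001093 ,  0.0015056 ,
        0.00277814]), 'joint_torque': array([-2.90854823e-04, -5.40766168e+01,  3.40541232e+01,  1.11653988e-02,
        5.44719546e-05, -7.74122185e-06]), 'tcp_pos': array([ 0.21666129, -0.55894411,  0.23051754]), 'eef_rot': array([-7.68086291e-04,  9.82951401e-01,  1.83863901e-01, -1.35705406e-04]), 'ft_force': array([ 0.2845243 ,  0.4576268 , -0.08588489]), 'moment': array([-0.02084094, -0.03001346, -0.01726783]), 'gripper_force': 0.0, 'gripper_width': 0.08560544361837626}
```

View pics/top0.png

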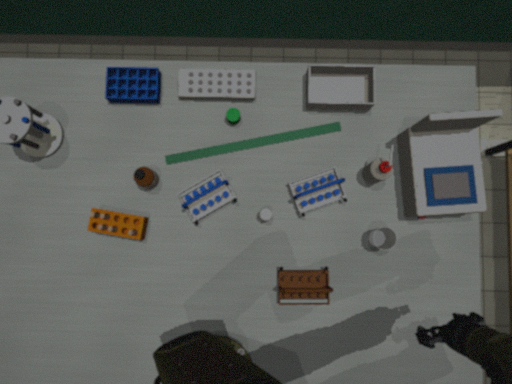

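View pics/side0.png

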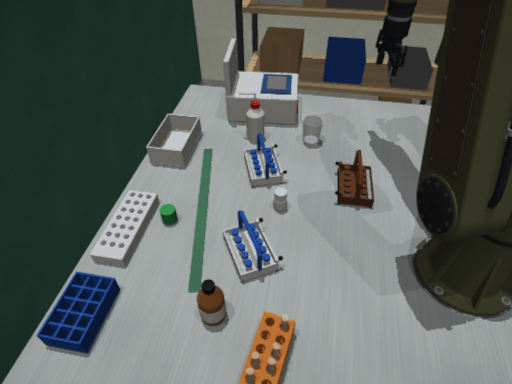

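The top view shows the two white crates at (208,197) (left) and (317,191) (right). The look-alikes are the brown crate at (303,287), the white holed block at (217,83) and the orange rack at (118,224). The green line runs (167,160)–(340,126), and the jar is at (265,214). I choose the two white crates with blue handles and will check them in one close crop.

Run:
```python
import cv2,numpy as np
t=cv2.imread("pics/top0.png");s=cv2.imread("pics/side0.png")
def crop(im,x,y,w=80,h=60):
    o=cv2.resize(im[y:y+h,x:x+w],(400,300),interpolation=cv2.INTER_CUBIC)
    for k in range(0,w,20): cv2.putText(o,str(x+k),(k*5,8),0,.3,(0,0,255));cv2.line(o,(k*5,0),(k*5,300),(0,0,160),1) if 0 else cv2.line(o,(k*5,8),(k*5,14),(0,0,255),1)
    for k in range(0,h,20): cv2.putText(o,str(y+k),(0,k*5+4),0,.3,(0,0,255))
    return o
m=np.vstack([np.hstack([crop(t,170,168),crop(t,278,162)]),np.hstack([crop(s,215,205),crop(s,230,130)])])
m=np.clip(m*1.4,0,255).astype('uint8')
cv2.imwrite("pics/m0.png",m)
```

```text
(no output)
```

View pics/m0.png

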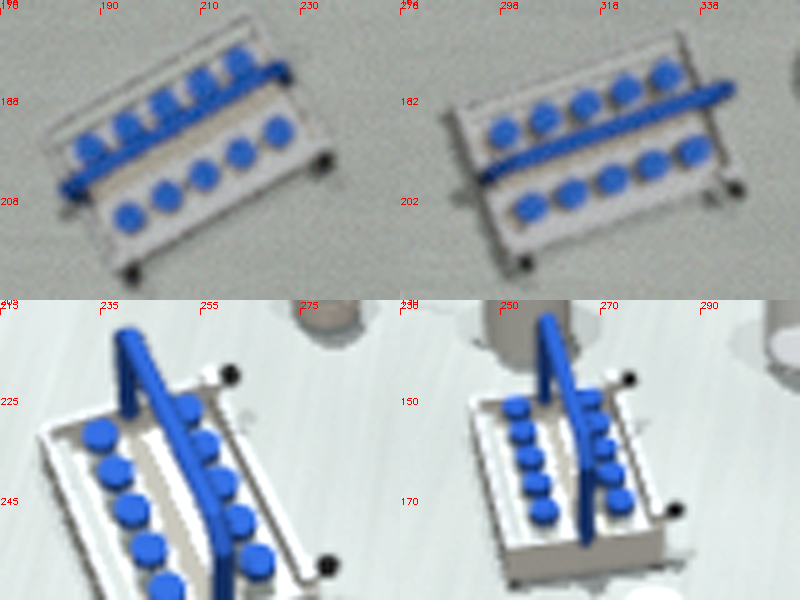

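The crops confirm two white crates with blue handles and black knobs. In the top view the left crate's knobs are at (196,222) and (234,200), and the right crate's at (303,214) and (345,199).

```bash
cat > h.py <<'E'
import numpy as np,cv2,json
from scipy.optimize import least_squares
def proj(c,P):
    M=c["camera_from_world"];p=np.atleast_2d(P)@M[:3,:3].T+M[:3,3]
    f=192/np.tan(np.radians(c["fov_y"]/2))
    return np.c_[c["cx"]+f*p[:,0]/-p[:,2],c["cy"]+f*-p[:,1]/-p[:,2]]
def ray(c,uv,z):
    f=192/np.tan(np.radians(c["fov_y"]/2));M=c["camera_from_world"];R=M[:3,:3]
    o=-R.T@M[:3,3];d=R.T@np.array([(uv[0]-c["cx"])/f,-(uv[1]-c["cy"])/f,-1])
    return o+d*(z-o[2])/d[2]
def fitc(obs,x0):  # obs: list of (cam,local pt,uv)
    def w(x,p): 
        a,b=np.cos(x[2]),np.sin(x[2]);return np.array([x[0]+a*p[0]-b*p[1],x[1]+b*p[0]+a*p[1],p[2]])
    r=lambda x:np.concatenate([proj(c,w(x,p))[0]-uv for c,p,uv in obs])
    s=least_squares(r,x0,loss='soft_l1');return s.x,r(s.x)
E
python3 - <<'E'
from bench import robot
from h import *
T=robot.camera("top");S=robot.camera("side")
kL=(-.057,.067,.039);kR=(-.057,-.067,.039);H=(0,0,.1)
d=lambda u,v:np.array([u,v])-.4
L=[(T,kL,d(196.4,222.6)),(T,kR,d(234.4,200.2)),(T,H,d(205.7,194)),(S,kR,d(261,220)),(S,kL,d(280.4,258.2)),(S,H,d(250,231.7))]
R=[(T,kL,d(303.2,214.6)),(T,kR,d(345.2,199.8)),(T,H,d(319.5,188.4)),(S,kR,d(275.6,145.6)),(S,kL,d(285,172)),(S,H,d(263.4,145))]
for n,o in(("L",L),("R",R)):
    x,r=fitc(o,[.55,0,.4]);print(n,x.round(4),r.round(1))
    a=x[2];print(" handle ends",[(x[:2]+np.array([-np.sin(a),np.cos(a)])*k).round(3) for k in(.071,-.071)], "front",(x[:2]+.05*np.array([np.cos(a),np.sin(a)])).round(3))
im=T["color"];hsv=cv2.cvtColor(im,cv2.COLOR_RGB2HSV)
m=cv2.inRange(hsv,(50,90,40),(85,255,255));m[:118]=0;m[168:]=0;m[:,:160]=0;m[:,350:]=0
n,l,st,ce=cv2.connectedComponentsWithStats(m);k=1+st[1:,4].argmax()
ys,xs=np.where(l==k);P=np.array([ray(T,(u,v),0)[:2] for u,v in zip(xs,ys)])
(c,wh,ang)=cv2.minAreaRect(P.astype(np.float32));cen=P.mean(0);w,V=np.linalg.eigh(np.cov((P-cen).T));v=V[:,0]*np.sign(V[0,0])
print("line",c,cen,"yaw",np.arctan2(v[1],v[0]),wh)
for n,uv,z in(("jar",(265,214),.065),("amber",(146,176),.1),("wash",(384,167),.15),("beaker",(376,238),.085),("pot",(233,116),.045),("brown",(303,270),.1)):print(n,ray(T,uv,z).round(3))
E
```

```text
L [0.5381 0.0411 0.5535] [ 0.   0.8  0.5  0.7 -1.7 -0.1 -0.3  0.2  0.1  0.1 -0.9 -2. ]
 handle ends [array([0.501, 0.101]), array([ 0.575, -0.019])] front [0.581 0.067]
R [ 0.5628 -0.294   0.3733] [ 0.1  0.9 -0.3  0.4  1.1 -0.5 -0.2  0.3  0.   0.1 -0.6  0.5]
 handle ends [array([ 0.537, -0.228]), array([ 0.589, -0.36 ])] front [ 0.609 -0.276]
line (0.711444616317749, -0.09708032011985779) [ 0.71107304 -0.0963775 ] yaw 0.21738620975359713 (0.026224495843052864, 0.5548224449157715)
jar [ 0.485 -0.138  0.065]
amber [0.585 0.209 0.1  ]
wash [ 0.618 -0.461  0.15 ]
beaker [ 0.422 -0.458  0.085]
pot [ 0.783 -0.035  0.045]
brown [ 0.327 -0.247  0.1  ]
```

```bash
cat >> h.py <<'E'
from scipy.spatial.transform import Rotation as Ro
def delta(pos,yaw):
    "tool-axis shift (at present axes) and tool-z turn (deg) to reach pos with tool down, tool x at yaw"
    from bench import robot
    s=robot.observe();q=s["eef_rot"];R=Ro.from_quat([q[1],q[2],q[3],q[0]])
    tgt=Ro.from_euler('z',yaw)*Ro.from_euler('x',np.pi)
    print("t",round(s["time_s"],2),"tcp",s["tcp_pos"].round(4),"shift mm",(R.inv().apply(np.array(pos)-s["tcp_pos"])*1000).round(1),"rotvec",np.degrees((R.inv()*tgt).as_rotvec()).round(2),"F",s["ft_force"].round(1))
E
python3 -m jog '[[1,0.0386,-0.032,0,0,0,0],[1,0.0386,-0.032,0,0,0,0],[1,0.0386,-0.032,0,0,0,0],[1,0.0386,-0.032,0,0,0,0],[1,0.0386,-0.032,0,0,0,0],[1,0.0386,-0.032,0,0,0,0],[1,0.0386,-0.032,0,0,0,0],[1,0.0386,-0.032,0,0,0,0],[1,0.0386,-0.032,0,0,0,0],[1,0.0386,-0.032,0,0,0,0],[1,0.0386,-0.032,0,0,0,0],[1,0.0386,-0.032,0,0,0,0],[1,0.0386,-0.032,0,0,0,0],[1,0.0386,-0.032,0,0,0,0],[1,0,0,0,0,0,-10.4],[1,0,0,0,0,0,0]]'
python3 - <<'E'
from h import *
delta((.559,.054,.075),.5535)
from bench import robot
c=robot.camera("wrist");a=c["color"][:,:,::-1];b=robot.camera("side");
cv2.imwrite("pics/w1.png",np.hstack([a[:,:],b["color"][130:290,170:330,::-1].repeat(2,0).repeat(2,1)[:384] if 0 else cv2.resize(b["color"][130:290,170:300,::-1],(288,384))]))
print(proj(c,[[.538,.041,.1],[.559,.054,.1],[.501,.101,.1],[.575,-.019,.1]]).round(0).tolist())
E
```

```text
time_s: 2.2
tcp_pos: [0.5587, 0.0541, 0.2309]
eef_rot: [-0.0, 0.962, 0.272, -0.0]
ft_force: [-0.1, 0.2, -1.3]
gripper_width: 0.0001
gripper_force: 0.0
t 2.2 tcp [0.5587 0.0541 0.2309] shift mm [  0.3   0.4 155.9] rotvec [-0.02  0.05 -0.16] F [-0.1  0.2 -1.3]
[[252.0, 212.0], [252.0, 185.0], [171.0, 212.0], [334.0, 212.0]]
```

View pics/w1.png

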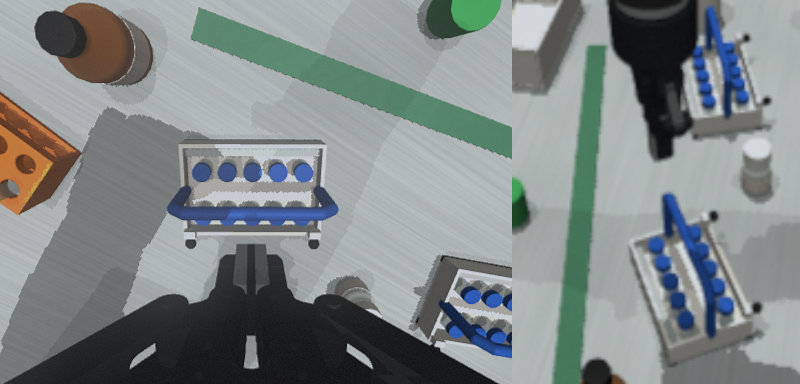

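The wrist view agrees with the estimate: the bar is level at row 212, centre column 252. Next I descend beyond the bar and start drawing.

```bash
python3 -m jog '[[1,0,0,0.039,0,0,0],[1,0,0,0.039,0,0,0],[1,0,0,0.039,0,0,0],[1,0,0,0.039,0,0,0],[1,0,0,0,0,0,0],[1,-0.004,0,0,0,0,0],[1,-0.004,0,0,0,0,0],[1,-0.009,0,-0.0035,0,0,0],[1,-0.009,0,-0.0035,0,0,0],[1,0,0,0,0,0,0]]'
python3 - <<'E'
from h import *
delta((.559,.054,.075),.5535)
from bench import robot
b=robot.camera("side");cv2.imwrite("pics/s2.png",cv2.resize(b["color"][130:310,170:350,::-1],(540,540)))
E
```

```text
time_s: 3.55
tcp_pos: [0.5377, 0.0399, 0.084]
eef_rot: [0.0, 0.962, 0.272, 0.002]
ft_force: [3.3, 1.7, 2.0]
gripper_width: 0.0003
gripper_force: 2.2
t 3.55 tcp [0.5377 0.0399 0.084 ] shift mm [25.5 -0.9  9.1] rotvec [ 0.08 -0.18 -0.15] F [3.3 1.7 2. ]
```

View pics/s2.png

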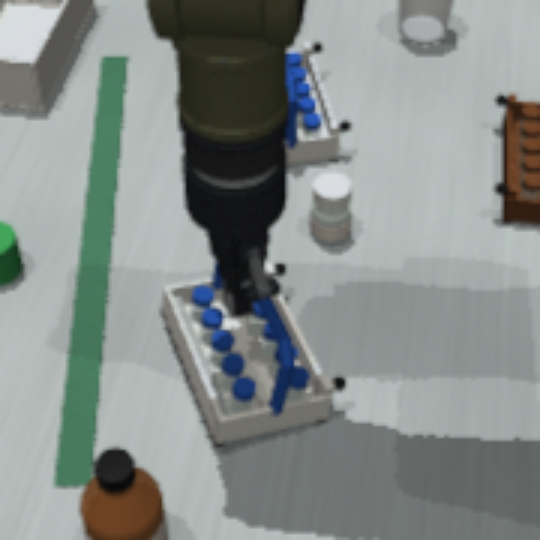

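The finger is behind the left crate's bar, at about (245,290) in the crop, and the crate has started to tip under about 4 N. Continuing.

```bash
python3 -m jog '[[1,-0.0095,0,-0.002,0,0,0],[1,-0.0095,0,-0.002,0,0,0],[1,-0.01,0,-0.0003,0,0,0],[1,-0.01,0,-0.0003,0,0,0],[1,-0.0095,0,0.0013,0,0,0],[1,-0.0095,0,0.0013,0,0,0],[1,-0.0093,0,0.0032,0,0,0],[1,-0.0093,0,0.0032,0,0,0],[1,-0.0085,0,0.0048,0,0,0],[1,-0.0085,0,0.0048,0,0,0],[1,0,0,0,0,0,0]]'
python3 - <<'E'
from h import *
delta((.559,.054,.075),.5535)
from bench import robot
b=robot.camera("side");t=robot.camera("top");cv2.imwrite("pics/s3.png",np.hstack([cv2.resize(b["color"][150:290,190:330,::-1],(400,400)),cv2.resize(t["color"][140:260,150:270,::-1],(400,400))]))
E
```

```text
time_s: 4.97
tcp_pos: [0.4556, -0.0094, 0.0676]
eef_rot: [-0.0, 0.962, 0.272, -0.001]
ft_force: [1.8, 0.0, 1.0]
gripper_width: -0.0
gripper_force: 0.4
t 4.97 tcp [ 0.4556 -0.0094  0.0676] shift mm [ 1.213e+02  1.000e-01 -7.500e+00] rotvec [-0.05  0.09 -0.16] F [1.8 0.  1. ]
```

View pics/s3.png

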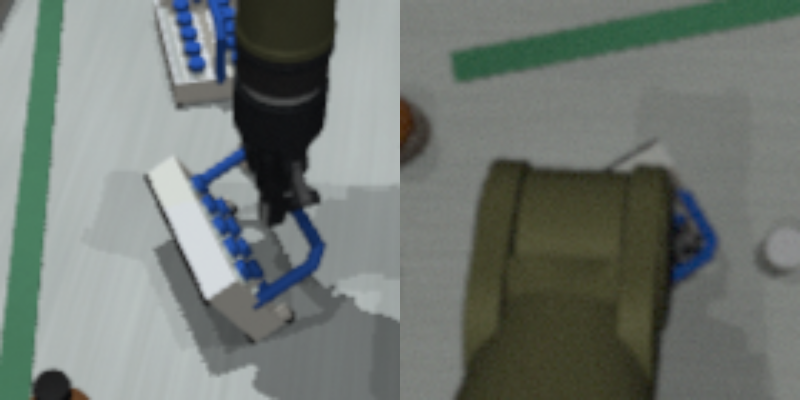

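The crate is tipped about 60°, with the underside facing away from the robot and the finger inside the arch. I'll go on to the stop in small steps.

```bash
python3 -m jog '[[1,-0.0075,0,0.0058,0,0,0],[1,-0.0045,0,0.0037,0,0,0],[1,0,0,0,0,0,0]]';python3 -m jog '[[1,-0.002,0,0.0016,0,0,0],[1,0,0,0,0,0,0]]'
python3 -m jog '[[1,-0.0015,0,0.001,0,0,0],[1,0,0,0,0,0,0]]'
python3 -m jog '[[1,-0.0015,0,0.001,0,0,0],[1,0,0,0,0,0,0]]'
python3 - <<'E'
from h import *
delta((.559,.054,.075),.5535)
from bench import robot
b=robot.camera("side");cv2.imwrite("pics/s4.png",b["color"][:,:,::-1])
t=robot.camera("top")["color"].astype(int)
for n,im in(("side",b["color"].astype(int)),("top",t)):
    r=(im[...,0]>90)&(im[...,0]>2*im[...,1])&(im[...,0]>2*im[...,2]);n_,l,st,ce=cv2.connectedComponentsWithStats(r.astype(np.uint8));print(n,[(s[:5].tolist()) for s in st[1:] if s[4]>8])
E
```

```text
time_s: 5.45
tcp_pos: [0.4457, -0.0155, 0.0583]
eef_rot: [-0.0, 0.962, 0.272, -0.001]
ft_force: [-0.3, -0.2, -0.1]
gripper_width: 0.0001
gripper_force: 0.2
time_s: 5.7
tcp_pos: [0.445, -0.0164, 0.0571]
eef_rot: [-0.0, 0.962, 0.272, -0.0]
ft_force: [0.6, 0.4, 1.1]
gripper_width: 0.0001
gripper_force: 0.3
time_s: 5.95
tcp_pos: [0.4438, -0.0171, 0.0561]
eef_rot: [-0.0, 0.962, 0.272, 0.0]
ft_force: [1.4, 1.4, -1.2]
gripper_width: -0.0
gripper_force: 0.8
time_s: 6.2
tcp_pos: [0.443, -0.0178, 0.0554]
eef_rot: [-0.0, 0.962, 0.272, 0.001]
ft_force: [3.1, 2.4, -0.4]
gripper_width: -0.0001
gripper_force: 1.5
t 6.2 tcp [ 0.443  -0.0178  0.0554] shift mm [136.4  -0.3 -19.4] rotvec [ 0.01 -0.07 -0.12] F [ 3.1  2.4 -0.4]
side [[251, 100, 9, 9, 48]]
top [[380, 162, 11, 11, 79]]
```

The force is rising, which suggests the knobs have reached the stop. The side camera is edge-on to the underside, so I'll check what the wrist camera can see.

```bash
python3 -m jog '[[1,-0.0015,0,0.001,0,0,0],[1,0,0,0,0,0,0]]'
python3 - <<'E'
from h import *
from bench import robot
delta((.559,.054,.075),.5535)
c=robot.camera("wrist");b=robot.camera("side")
M=c["camera_from_world"];cam=-M[:3,:3].T@M[:3,3];s=robot.observe();q=s["eef_rot"];R=Ro.from_quat([q[1],q[2],q[3],q[0]])
print("fov",c["fov_y"],"cam in tool",R.inv().apply(cam-s["tcp_pos"]).round(3),"look",R.inv().apply(-M[2,:3]).round(3))
def rel(cam,near,yaw,th=1.22):
    ex=np.array([np.cos(yaw),np.sin(yaw),0]);n=np.sin(th)*ex-np.array([0,0,np.cos(th)])
    P=near+.05*(np.cos(th)*ex+[0,0,np.sin(th)]);return P,(cam-near)@n
near=np.array([.4956,.0148,0])
P,d=rel(cam,near,.5535);print("wrist: dist beyond plane",d.round(3),"px",proj(c,P))
Sc=-b["camera_from_world"][:3,:3].T@b["camera_from_world"][:3,3]
print("side",rel(Sc,near,.5535)[1],"right",rel(Sc,np.array([.516,-.312,0]),.373)[1],"px",proj(b,P))
cv2.imwrite("pics/w5.png",np.hstack([c["color"][:,:,::-1],cv2.resize(b["color"][150:280,200:297,::-1],(286,384))]))
E
```

```text
time_s: 6.55
tcp_pos: [0.4412, -0.0189, 0.0543]
eef_rot: [0.0, 0.962, 0.272, 0.0]
ft_force: [2.4, 1.1, 1.2]
gripper_width: -0.0003
gripper_force: 1.4
t 6.55 tcp [ 0.4412 -0.0189  0.0543] shift mm [138.5  -0.4 -20.7] rotvec [ 0.02 -0.   -0.13] F [2.4 1.1 1.2]
fov 59.45814952473351 cam in tool [ 0.076 -0.001 -0.143] look [-0.301 -0.     0.954]
wrist: dist beyond plane -0.056 px [[251.87294729  78.03285037]]
side -0.05456393782306319 right -0.05478060419546341 px [[261.10060979 238.76164134]]
```

View pics/w5.png

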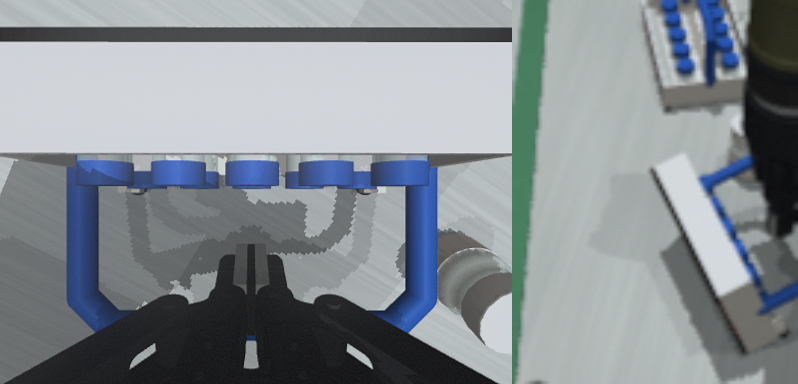

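The wrist camera is 56 mm on the wrong side of the underside plane, looking at the far wall. Keeping the bar held, I'll slide up to a shallower hook, then lean the hand away (turn about −y) so the camera looks past the far edge.

```bash
python3 -m jog '[[1,0,0,-0.008,0,0,0],[1,0,0,-0.0077,0,0,0],[1,-0.001,0,0.0014,0,-5,0],[1,-0.001,0,0.0014,0,-5,0],[1,0,0,0,0,0,0]]'
python3 -m jog '[[1,-0.001,0,0.0015,0,-5,0],[1,-0.001,0,0.0015,0,-5,0],[1,0,0,0,0,0,0]]'
cat > red.py <<'E'
from h import *
from bench import robot
import sys
delta((.559,.054,.075),.5535)
c=robot.camera("wrist");im=c["color"].astype(int)
r=(im[...,0]>60)&(im[...,0]>1.8*im[...,1])&(im[...,0]>1.8*im[...,2])
_,l,st,ce=cv2.connectedComponentsWithStats(r.astype(np.uint8));print([s.tolist() for s in st[1:] if s[4]>15])
print(im[::16,252].tolist())
cv2.imwrite(f"pics/{sys.argv[1]}.png",c["color"][:,:,::-1])
E
python3 red.py w6
```

```text
time_s: 7.28
tcp_pos: [0.4402, -0.0195, 0.0672]
eef_rot: [0.024, 0.958, 0.272, -0.084]
ft_force: [0.6, -0.2, -0.4]
gripper_width: 0.0001
gripper_force: 0.6
time_s: 7.65
tcp_pos: [0.4373, -0.0209, 0.0641]
eef_rot: [0.047, 0.948, 0.268, -0.167]
ft_force: [2.4, 1.0, -1.6]
gripper_width: -0.0
gripper_force: 1.3
t 7.65 tcp [ 0.4373 -0.0209  0.0641] shift mm [130.6  -0.  -59.1] rotvec [-0.06 19.99 -0.07] F [ 2.4  1.  -1.6]
[]
[[104, 108, 108], [105, 108, 108], [87, 90, 90], [75, 75, 77], [55, 55, 55], [202, 205, 198], [203, 205, 198], [134, 133, 128], [131, 130, 126], [131, 129, 125], [128, 127, 124], [127, 124, 121], [128, 126, 123], [143, 148, 149], [140, 145, 146], [137, 141, 142], [44, 46, 46], [39, 42, 41], [36, 36, 38], [32, 32, 33], [32, 32, 34], [162, 168, 169], [167, 173, 176], [125, 130, 130]]
```

```bash
python3 -m jog '[[1,-0.0009,0,0.001,0,-5,0],[1,0,0,0,0,0,0]]'
python3 -m jog '[[1,-0.0009,0,0.001,0,-5,0],[1,0,0,0,0,0,0]]'
python3 red.py w7
```

```text
time_s: 7.95
tcp_pos: [0.4361, -0.0218, 0.0638]
eef_rot: [0.059, 0.94, 0.266, -0.208]
ft_force: [0.9, 0.7, 0.5]
gripper_width: 0.0006
gripper_force: 0.7
time_s: 8.2
tcp_pos: [0.4351, -0.0224, 0.0631]
eef_rot: [0.07, 0.93, 0.263, -0.248]
ft_force: [1.4, 1.2, -1.2]
gripper_width: -0.0002
gripper_force: 1.0
t 8.2 tcp [ 0.4351 -0.0224  0.0631] shift mm [120.3  -0.2 -82.9] rotvec [-0.07 29.91 -0.11] F [ 1.4  1.2 -1.2]
[]
[[92, 95, 95], [88, 92, 91], [88, 92, 92], [90, 93, 94], [42, 42, 41], [44, 44, 44], [140, 138, 134], [139, 138, 134], [140, 138, 134], [142, 140, 136], [140, 138, 135], [142, 140, 135], [140, 139, 134], [140, 138, 135], [141, 139, 136], [166, 171, 172], [49, 50, 50], [45, 47, 46], [42, 44, 46], [38, 39, 41], [35, 38, 39], [48, 83, 155], [190, 196, 198], [137, 143, 145]]
```

View pics/w7.png

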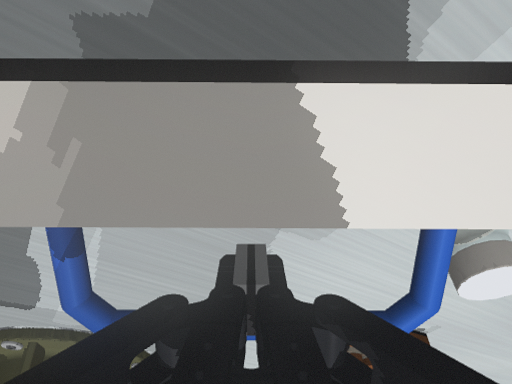

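Run:
```python
from h import *
from bench import robot
c=robot.camera("wrist");M=c["camera_from_world"];cam=-M[:3,:3].T@M[:3,3]
ex=np.array([np.cos(.5535),np.sin(.5535),0]);ez=np.array([0,0,1.])
for sl in (0,.003,.006):
  near=np.array([.4956,.0148,0])-sl*ex
  for th in (1.15,1.19,1.22,1.25):
    X=np.cos(th)*ex+np.sin(th)*ez;Z=-np.sin(th)*ex+np.cos(th)*ez
    p=[proj(c,near+X*a+Z*b)[0,1].round() for a,b in((.1,.034),(.1,0),(.1,-.005),(.09,-.005),(.09,0),(.05,0))]
    print(sl,th,p,"camdist",(-(cam-near)@Z).round(4))
```

```text
0 1.15 [np.float64(225.0), np.float64(48.0), np.float64(15.0), np.float64(20.0), np.float64(49.0), np.float64(50.0)] camdist -0.0007
0 1.19 [np.float64(238.0), np.float64(73.0), np.float64(42.0), np.float64(41.0), np.float64(68.0), np.float64(57.0)] camdist 0.0058
0 1.22 [np.float64(246.0), np.float64(91.0), np.float64(61.0), np.float64(56.0), np.float64(82.0), np.float64(62.0)] camdist 0.0107
0 1.25 [np.float64(254.0), np.float64(107.0), np.float64(79.0), np.float64(70.0), np.float64(95.0), np.float64(67.0)] camdist 0.0155
0.003 1.15 [np.float64(233.0), np.float64(65.0), np.float64(34.0), np.float64(36.0), np.float64(63.0), np.float64(60.0)] camdist 0.002
0.003 1.19 [np.float64(245.0), np.float64(89.0), np.float64(59.0), np.float64(56.0), np.float64(82.0), np.float64(66.0)] camdist 0.0086
0.003 1.22 [np.float64(254.0), np.float64(105.0), np.float64(77.0), np.float64(70.0), np.float64(95.0), np.float64(71.0)] camdist 0.0135
0.003 1.25 [np.float64(261.0), np.float64(121.0), np.float64(94.0), np.float64(84.0), np.float64(108.0), np.float64(76.0)] camdist 0.0184
0.006 1.15 [np.float64(241.0), np.float64(81.0), np.float64(51.0), np.float64(51.0), np.float64(77.0), np.float64(69.0)] camdist 0.0048
0.006 1.19 [np.float64(253.0), np.float64(103.0), np.float64(75.0), np.float64(70.0), np.float64(95.0), np.float64(75.0)] camdist 0.0114
0.006 1.22 [np.float64(261.0), np.float64(119.0), np.float64(92.0), np.float64(84.0), np.float64(107.0), np.float64(80.0)] camdist 0.0163
0.006 1.25 [np.float64(268.0), np.float64(134.0), np.float64(109.0), np.float64(97.0), np.float64(120.0), np.float64(85.0)] camdist 0.0212
```

The underside isn't visible yet, and the tilt is probably a degree or three short of the stop. I'll draw a little further while watching the force.

```bash
for i in 1; do python3 -m jog '[[1,-0.0005,0,0.0015,0,0,0],[1,0,0,0,0,0,0]]' | egrep 'tcp|ft'; done
python3 -m jog '[[1,-0.0005,0,0.0015,0,0,0],[1,0,0,0,0,0,0]]'| egrep 'tcp|ft'
python3 -m jog '[[1,-0.0005,0,0.0015,0,0,0],[1,0,0,0,0,0,0]]'| egrep 'tcp|ft'
cat > edge.py <<'E'
from h import *
from bench import robot
import sys
c=robot.camera("wrist");im=c["color"].astype(int)
delta((.559,.054,.075),.5535)
for col in(150,252,350):
    g=im[:240,col].sum(1);e=np.abs(np.diff(g));print(col,[(int(k),im[k-1,col].tolist(),im[k+2,col].tolist()) for k in np.where(e>60)[0]])
r=(im[...,0]>60)&(im[...,0]>1.6*im[...,1])&(im[...,0]>1.6*im[...,2])
_,l,st,ce=cv2.connectedComponentsWithStats(r.astype(np.uint8));print("red",[s.tolist() for s in st[1:] if s[4]>15])
cv2.imwrite(f"pics/{sys.argv[1]}.png",c["color"][:,:,::-1])
E
python3 edge.py w8
```

```text
tcp_pos: [0.4341, -0.0232, 0.0628]
ft_force: [2.5, 1.0, -1.8]
tcp_pos: [0.4327, -0.024, 0.0616]
ft_force: [0.3, 0.6, -0.4]
tcp_pos: [0.4317, -0.0245, 0.0604]
ft_force: [1.5, -0.3, -0.0]
t 9.1 tcp [ 0.4318 -0.0244  0.0604] shift mm [122.   -0.2 -87.4] rotvec [-0.04 30.03 -0.12] F [ 0.5  0.4 -0.2]
150 [(67, [94, 98, 98], [47, 49, 49]), (68, [95, 98, 98], [43, 44, 44]), (91, [43, 43, 43], [140, 139, 135]), (92, [40, 40, 38], [146, 143, 139])]
252 [(68, [97, 100, 101], [41, 41, 41]), (91, [48, 49, 46], [137, 136, 131]), (92, [44, 45, 43], [147, 145, 140])]
350 [(68, [97, 99, 100], [60, 60, 59]), (92, [68, 67, 66], [231, 229, 224]), (202, [231, 231, 227], [212, 210, 203]), (203, [227, 226, 221], [225, 224, 219]), (214, [232, 232, 227], [148, 145, 140]), (215, [229, 228, 224], [150, 148, 143]), (221, [148, 146, 141], [225, 224, 219]), (225, [232, 232, 227], [146, 145, 140]), (226, [236, 236, 231], [148, 145, 141])]
red []
```

```bash
for i in 1; do python3 -m jog '[[1,-0.0007,0,0.0015,0,0,0],[1,0,0,0,0,0,0]]' | egrep 'tcp|ft'; done
python3 -m jog '[[1,-0.0007,0,0.0015,0,0,0],[1,0,0,0,0,0,0]]'| egrep 'tcp|ft'
python3 edge.py w9
python3 -m jog '[[1,-0.0007,0,0.0015,0,0,0],[1,0,0,0,0,0,0]]'| egrep 'tcp|ft'
python3 edge.py w10
```

```text
tcp_pos: [0.4308, -0.0251, 0.0593]
ft_force: [1.2, 0.1, -0.8]
tcp_pos: [0.4297, -0.0258, 0.0584]
ft_force: [0.2, 0.6, -0.6]
t 9.65 tcp [ 0.4298 -0.0258  0.0584] shift mm [123.3  -0.2 -90.3] rotvec [-0.03 29.99 -0.12] F [ 1.7  1.1 -0.2]
150 [(67, [94, 98, 99], [40, 42, 43]), (68, [97, 101, 101], [39, 39, 40]), (99, [47, 48, 46], [145, 143, 138]), (100, [41, 41, 41], [149, 146, 142])]
252 [(68, [98, 101, 101], [41, 40, 39]), (100, [46, 44, 45], [151, 148, 143])]
350 [(68, [98, 99, 101], [50, 50, 50]), (69, [102, 104, 104], [50, 49, 49]), (100, [70, 69, 68], [231, 228, 223]), (101, [65, 63, 61], [233, 231, 226]), (220, [233, 234, 229], [146, 144, 139]), (221, [237, 237, 233], [145, 142, 139]), (223, [146, 144, 139], [229, 229, 224]), (232, [235, 235, 231], [148, 145, 142]), (233, [231, 231, 227], [153, 152, 147])]
red []
tcp_pos: [0.4286, -0.0265, 0.0574]
ft_force: [1.0, 2.0, -1.5]
t 9.95 tcp [ 0.4286 -0.0265  0.0575] shift mm [123.9  -0.3 -91.8] rotvec [-0.03 29.99 -0.12] F [ 1.1  0.2 -1.2]
150 [(65, [92, 96, 98], [46, 47, 47]), (66, [97, 99, 102], [39, 39, 39]), (76, [40, 40, 40], [77, 77, 74]), (77, [34, 34, 34], [36, 36, 36]), (78, [109, 107, 105], [36, 37, 36]), (105, [45, 46, 46], [148, 145, 142])]
252 [(66, [97, 102, 101], [40, 39, 39]), (67, [99, 102, 103], [38, 38, 37]), (105, [45, 44, 43], [144, 141, 137]), (106, [40, 40, 42], [148, 146, 141])]
350 [(66, [94, 98, 98], [47, 46, 46]), (67, [97, 100, 101], [46, 47, 45]), (77, [47, 48, 46], [82, 81, 79]), (78, [42, 41, 41], [49, 49, 49]), (79, [112, 110, 107], [44, 43, 44]), (105, [68, 65, 66], [227, 226, 222]), (106, [64, 63, 62], [234, 232, 228]), (217, [233, 234, 229], [148, 146, 141]), (218, [236, 236, 232], [151, 148, 144]), (223, [150, 149, 143], [229, 229, 225]), (229, [235, 235, 231], [148, 146, 141]), (230, [231, 231, 227], [152, 149, 145])]
red [[69, 75, 74, 4, 237], [172, 76, 162, 4, 382], [361, 76, 71, 4, 179]]
```

Three red segments have appeared (columns 69–143, 172–334 and 361–432, row 77), with white between them: bar, disc, bar. So **the left crate is the stamped one**. Now I'll check the tilt.

Run:
```python
from h import *
from bench import robot
c=robot.camera("wrist");im=c["color"].astype(int)
print([(k,im[k,252].tolist()) for k in range(60,112,3)], [(int(k)) for k in np.where(np.abs(np.diff(im[200:260,200].sum(1)))>40)[0]+200])
ex=np.array([np.cos(.5535),np.sin(.5535),0]);ez=np.array([0,0,1.])
for sl in (0,.004,.008):
  near=np.array([.4956,.0148,0])-sl*ex
  for th in (1.15,1.19,1.22,1.25):
    X=np.cos(th)*ex+np.sin(th)*ez;Z=-np.sin(th)*ex+np.cos(th)*ez
    print(sl,th,[int(proj(c,near+X*a+Z*b)[0,1]) for a,b in((.1,.034),(.1,0.005),(.1,0),(.09,0),(.086,.005),(.01,0),(0,0))])
```

```text
[(60, [95, 98, 99]), (63, [96, 98, 99]), (66, [100, 103, 104]), (69, [38, 37, 39]), (72, [41, 40, 39]), (75, [36, 40, 39]), (78, [76, 39, 39]), (81, [40, 39, 42]), (84, [41, 40, 41]), (87, [43, 42, 42]), (90, [41, 42, 42]), (93, [45, 44, 43]), (96, [46, 44, 44]), (99, [45, 43, 44]), (102, [47, 46, 45]), (105, [39, 39, 38]), (108, [149, 146, 142]), (111, [146, 144, 140])] [255]
0 1.15 [225, 51, 12, 19, 51, 37, 38]
0 1.19 [239, 79, 43, 42, 70, 38, 38]
0 1.22 [249, 99, 65, 59, 84, 39, 38]
0 1.25 [258, 118, 86, 75, 98, 40, 38]
0.004 1.15 [238, 76, 41, 42, 71, 47, 47]
0.004 1.19 [251, 102, 69, 64, 90, 48, 47]
0.004 1.22 [260, 120, 89, 80, 103, 49, 47]
0.004 1.25 [268, 138, 108, 95, 115, 50, 47]
0.008 1.15 [249, 99, 67, 64, 90, 57, 57]
0.008 1.19 [262, 123, 93, 84, 107, 58, 57]
0.008 1.22 [270, 140, 111, 99, 119, 59, 57]
0.008 1.25 [278, 156, 128, 113, 131, 60, 57]
```

```bash
python3 -m jog '[[1,-0.0012,0,0.003,0,0,0],[1,0,0,0,0,0,0],[1,0,0,0,0,0,0]]'| egrep 'tcp|ft'
python3 edge.py w11 | egrep '^150|red|^252'
python3 -m jog '[[1,-0.0012,0,0.0028,0,0,0],[1,0,0,0,0,0,0],[1,0,0,0,0,0,0]]'| egrep 'tcp|ft'
python3 edge.py w12| egrep '^150|red|^252'
python3 -m jog '[[1,-0.0012,0,0.002,0,0,0],[1,0,0,0,0,0,0],[1,0,0,0,0,0,0]]'| egrep 'tcp|ft'
python3 edge.py w13| egrep '^150|red|^252'
```

```text
tcp_pos: [0.4264, -0.0278, 0.0555]
ft_force: [1.0, 0.3, -1.8]
150 [(62, [95, 98, 99], [32, 33, 32]), (63, [97, 100, 102], [38, 38, 38]), (73, [36, 34, 34], [111, 109, 106]), (74, [33, 30, 31], [115, 114, 110]), (77, [115, 114, 110], [101, 49, 47]), (78, [117, 117, 115], [97, 33, 30]), (116, [47, 46, 45], [141, 140, 135]), (117, [42, 40, 40], [146, 144, 139])]
252 [(62, [95, 99, 99], [47, 45, 47]), (63, [98, 101, 102], [37, 37, 36]), (117, [44, 43, 43], [149, 145, 141])]
red [[6, 72, 135, 15, 1095], [127, 73, 251, 15, 2740], [364, 74, 133, 14, 1041]]
tcp_pos: [0.4244, -0.029, 0.0537]
ft_force: [2.2, 2.2, -1.9]
150 [(59, [95, 99, 99], [36, 33, 35]), (60, [96, 99, 101], [40, 38, 37]), (71, [42, 38, 40], [121, 118, 115]), (77, [118, 117, 113], [100, 37, 33]), (128, [44, 43, 42], [147, 145, 141])]
252 [(59, [97, 98, 98], [44, 42, 42]), (60, [98, 99, 101], [39, 37, 37]), (128, [45, 43, 43], [136, 133, 130]), (129, [41, 40, 38], [145, 144, 140])]
red [[0, 70, 138, 26, 1939], [124, 71, 258, 26, 5308], [366, 71, 146, 26, 1964]]
tcp_pos: [0.4226, -0.0302, 0.0526]
ft_force: [3.2, 1.9, -1.6]
150 [(57, [94, 97, 97], [40, 36, 37]), (58, [98, 101, 102], [40, 38, 38]), (69, [42, 41, 41], [112, 109, 106]), (70, [39, 34, 36], [119, 117, 113]), (76, [117, 114, 112], [103, 50, 48]), (77, [120, 120, 117], [102, 36, 36]), (135, [44, 42, 42], [135, 133, 129]), (136, [43, 43, 41], [145, 143, 139])]
252 [(58, [99, 101, 102], [39, 36, 36]), (136, [43, 40, 41], [146, 143, 139])]
red [[0, 69, 137, 32, 2419], [122, 70, 262, 32, 6953], [367, 70, 145, 33, 2493]]
```

Run:
```python
from h import *
from bench import robot
c=robot.camera("wrist")
ex=np.array([np.cos(.5535),np.sin(.5535),0]);ez=np.array([0,0,1.])
def r(p):
    sl,dz,th,h=p
    near=np.array([.4956,.0148,0])-sl*ex+dz*ez;X=np.cos(th)*ex+np.sin(th)*ez;Z=-np.sin(th)*ex+np.cos(th)*ez
    return np.r_[[proj(c,near+X*a+Z*b)[0,1] for a,b in((.1,h),(.086,h),(.014,h),(.0,0))]-np.array([136,102,70,57.5]),(h-.005)*3000,dz*1500,sl*1000]
for t0 in(1.1,1.25):
  s=least_squares(r,[0,0,t0,.005],x_scale=[.01,.01,.1,.01]);print(s.x.round(4),s.fun.round(1))
```

```text
[0.0096 0.0026 1.2043 0.0047] [-5.4  7.9 -1.5 -5.  -0.8  3.9  9.6]
[0.0096 0.0026 1.2043 0.0047] [-5.4  7.9 -1.5 -5.  -0.8  3.9  9.6]
```

```bash
python3 -m jog '[[1,-0.0013,0,0.0015,0,0,0],[1,0,0,0,0,0,0],[1,0,0,0,0,0,0]]'| egrep 'tcp|ft'
python3 edge.py w14| egrep '^t|red|^252'
python3 -m jog '[[1,-0.0013,0,0.001,0,0,0],[1,0,0,0,0,0,0],[1,0,0,0,0,0,0]]'| egrep 'tcp|ft'
python3 edge.py w15| egrep '^t|red|^252'
```

```text
tcp_pos: [0.4209, -0.0312, 0.052]
ft_force: [2.6, 0.8, -2.3]
t 11.75 tcp [ 0.4209 -0.0312  0.052 ] shift mm [ 129.    -0.3 -101.1] rotvec [-3.000e-02  3.001e+01 -1.200e-01] F [ 1.7  1.7 -2. ]
252 [(57, [98, 100, 101], [37, 35, 34]), (140, [44, 43, 41], [147, 144, 139])]
red [[0, 68, 136, 36, 2646], [368, 69, 144, 37, 2721], [121, 70, 264, 35, 7872]]
tcp_pos: [0.4196, -0.032, 0.0518]
ft_force: [2.4, 1.1, -1.6]
t 12.18 tcp [ 0.4196 -0.032   0.0518] shift mm [ 130.3   -0.2 -102. ] rotvec [-3.000e-02  3.001e+01 -1.200e-01] F [ 2.   1.1 -1.2]
252 [(56, [94, 96, 97], [45, 42, 43]), (57, [97, 101, 101], [40, 37, 37]), (141, [47, 44, 44], [138, 136, 131]), (142, [46, 43, 42], [146, 143, 139])]
red [[0, 68, 136, 37, 2736], [120, 69, 265, 37, 8178], [368, 69, 144, 38, 2813]]
```

The red area has stopped growing while the tool still advances, so the crate is on its knobs (about 70°) and only sliding slightly. I'll bring the hand upright about the bar, then lower.

```bash
python3 -m jog '[[1,0.0019,0,-0.0015,0,5,0],[1,0.0019,0,-0.0015,0,5,0],[1,0.0019,0,-0.0015,0,5,0],[1,0.0019,0,-0.0015,0,5,0],[1,0.0019,0,-0.0015,0,5,0],[1,0.0019,0,-0.0015,0,5,0],[1,0,0,0,0,0,0]]'| egrep 'time|tcp|ft'
python3 -m jog '[[1,0.0035,0,-0.003,0,0,0],[1,0.0035,0,-0.003,0,0,0],[1,0.0035,0,-0.003,0,0,0],[1,0.0035,0,-0.003,0,0,0],[1,0.0042,0,-0.0024,0,0,0],[1,0.0042,0,-0.0024,0,0,0],[1,0.0042,0,-0.0024,0,0,0],[1,0.0042,0,-0.0024,0,0,0]]'| egrep 'time|tcp|ft'
python3 - <<'E'
from h import *
from bench import robot
b=robot.camera("side");t=robot.camera("top");cv2.imwrite("pics/s16.png",np.hstack([cv2.resize(b["color"][150:290,190:330,::-1],(400,400)),cv2.resize(t["color"][140:260,150:270,::-1],(400,400))]))
E
```

```text
time_s: 13.05
tcp_pos: [0.429, -0.0256, 0.057]
ft_force: [0.0, 1.1, 0.6]
time_s: 14.05
tcp_pos: [0.4576, -0.0087, 0.0786]
ft_force: [2.1, 0.4, -1.3]
```

```bash
python3 -m jog '[[1,0.006,0,-0.003,0,0,0],[1,0.0075,0,-0.0025,0,0,0],[1,0.0075,0,-0.0022,0,0,0],[1,0.0075,0,-0.0014,0,0,0],[1,0.0075,0,-0.001,0,0,0],[1,0.0075,0,-0.0005,0,0,0],[1,0.0075,0,0,0,0,0],[1,0.0075,0,0,0,0,0]]'| egrep 'time|tcp|ft'
python3 -m jog '[[1,0.007,0,0.001,0,0,0],[1,0.007,0,0.0015,0,0,0],[1,0.005,0,0.001,0,0,0],[1,0.005,0,0.0015,0,0,0],[1,0.005,0,0.0015,0,0,0],[1,0.005,0,0.0015,0,0,0],[1,0.005,0,0.0015,0,0,0]]'| egrep 'time|tcp|ft'
```

```text
time_s: 15.15
tcp_pos: [0.5075, 0.0221, 0.0889]
ft_force: [1.1, 1.4, -2.0]
time_s: 16.02
tcp_pos: [0.5401, 0.0422, 0.0794]
ft_force: [-0.1, -0.9, -0.6]
```

```bash
python3 -m jog '[[1,0.004,0,0,0,0,0],[1,0.004,0,0,0,0,0],[1,0.004,0,0,0,0,0],[1,0.002,0,0,0,0,0],[1,0,0,-0.04,0,0,0],[1,0,0,-0.055,0,0,0],[1,0,0,-0.055,0,0,0],[1,0,0,0,0,0,0]]'| egrep 'time|tcp|ft'
python3 - <<'E'
from h import *
delta((.5628+.025*.931,-.294+.025*.365,.231),.3733)
E
```

```text
time_s: 17.02
tcp_pos: [0.5554, 0.0499, 0.2346]
ft_force: [1.4, 0.6, -0.4]
t 17.02 tcp [0.5554 0.0499 0.2346] shift mm [-149.2  301.2    3.6] rotvec [ 0.19 -0.47 10.2 ] F [ 1.4  0.6 -0.4]
```

```bash
python3 -m jog '[[1,-0.0213,0.043,0,0,0,0],[1,-0.0213,0.043,0,0,0,0],[1,-0.0213,0.043,0,0,0,0],[1,-0.0213,0.043,0,0,0,0],[1,-0.0213,0.043,0,0,0,0],[1,-0.0213,0.043,0,0,0,0],[1,-0.0213,0.043,0,0,0,0],[1,0,0,0,0,0,10.2],[1,0,0,0,0,0,0]]'| egrep 'time|tcp|ft'
python3 - <<'E'
from h import *
from bench import robot
delta((.5628+.025*.931,-.294+.025*.365,.075),.3733)
w=robot.camera("wrist");im=w["color"].astype(int)
m=(im[...,2]>110)&(im[...,2]>1.6*im[...,0]);
for col in(200,252,300): k=np.where(m[170:240,col])[0]+170;print(col,k.min() if len(k) else None,k.max() if len(k) else None)
print(proj(w,[[.5628,-.294,.1]]).round(1))
t=robot.camera("top");s=robot.camera("side")
m2=np.hstack([cv2.resize(t["color"][165:230,170:250,::-1],(400,325),interpolation=2),cv2.resize(s["color"][200:265,215:295,::-1],(400,325),interpolation=2)])
cv2.imwrite("pics/L17.png",np.clip(m2*1.3,0,255).astype('uint8'))
E
```

```text
time_s: 18.15
tcp_pos: [0.5822, -0.2852, 0.228]
ft_force: [-0.4, 1.1, -0.0]
t 18.15 tcp [ 0.5822 -0.2852  0.228 ] shift mm [  3.9   1.3 153. ] rotvec [-0.1   0.08  0.04] F [-0.4  1.1 -0. ]
200 170 222
252 170 223
300 170 224
[[252.9 209.8]]
```

View pics/L17.png

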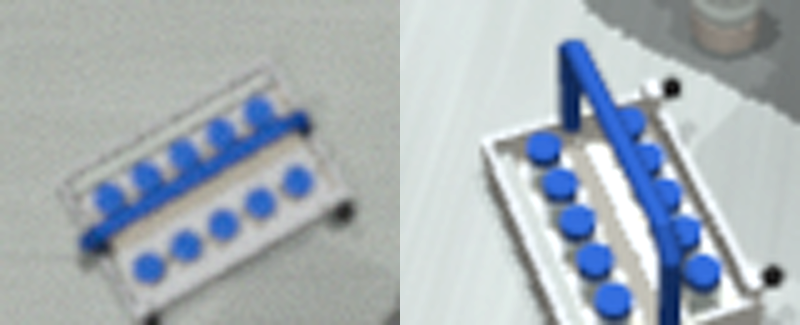

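The left crate is flat again, having slid about 20 mm towards the robot, which is harmless for the stamped one. Now the right crate, with the same draw and a shorter overpull.

```bash
python3 -m jog '[[1,0.004,0.001,0.033,0,0,0],[1,0,0,0.04,0,0,0],[1,0,0,0.04,0,0,0],[1,0,0,0.04,0,0,0],[1,0,0,0,0,0,0],[1,-0.004,0,0,0,0,0],[1,-0.004,0,0,0,0,0],[1,-0.009,0,-0.0035,0,0,0],[1,-0.009,0,-0.0035,0,0,0],[1,0,0,0,0,0,0]]' | egrep 'time|tcp|ft'
python3 -m jog '[[1,-0.0095,0,-0.002,0,0,0],[1,-0.0095,0,-0.002,0,0,0],[1,-0.01,0,-0.0003,0,0,0],[1,-0.01,0,-0.0003,0,0,0],[1,-0.0095,0,0.0013,0,0,0],[1,-0.0095,0,0.0013,0,0,0],[1,-0.0093,0,0.0032,0,0,0],[1,-0.0093,0,0.0032,0,0,0],[1,-0.0085,0,0.0048,0,0,0],[1,-0.0085,0,0.0048,0,0,0],[1,0,0,0,0,0,0]]'| egrep 'time|tcp|ft'
python3 -m jog '[[1,-0.005,0,0.0038,0,0,0],[1,-0.005,0,0.0038,0,0,0],[1,-0.0025,0,0.002,0,0,0],[1,-0.0025,0,0.002,0,0,0],[1,0,0,0,0,0,0]]'| egrep 'time|tcp|ft'
python3 edge.py r18
```

```text
time_s: 19.55
tcp_pos: [0.5643, -0.2943, 0.0859]
ft_force: [5.1, 2.5, 4.9]
time_s: 20.92
tcp_pos: [0.4744, -0.3279, 0.0688]
ft_force: [0.1, 1.2, 0.9]
time_s: 21.55
tcp_pos: [0.4614, -0.3335, 0.0577]
ft_force: [1.1, 0.5, 0.2]
t 21.6 tcp [ 0.4616 -0.3335  0.0579] shift mm [ 232.  -325.3  -17.1] rotvec [-1.000e-02  0.000e+00 -1.033e+01] F [0.5 0.5 0.2]
150 [(25, [178, 183, 185], [86, 88, 89]), (26, [181, 187, 189], [72, 73, 74]), (39, [73, 74, 76], [216, 219, 224]), (142, [213, 216, 221], [132, 132, 133]), (143, [215, 218, 224], [116, 116, 115]), (145, [132, 132, 133], [177, 180, 183]), (146, [116, 116, 115], [182, 184, 189]), (172, [182, 183, 188], [46, 62, 100]), (173, [182, 185, 188], [53, 67, 104]), (191, [46, 55, 83], [95, 99, 101])]
252 [(27, [181, 187, 188], [69, 69, 72]), (28, [184, 190, 191], [71, 75, 75]), (40, [72, 74, 76], [201, 205, 213]), (41, [70, 71, 72], [216, 218, 224]), (144, [213, 216, 222], [118, 116, 117]), (145, [219, 221, 228], [134, 135, 135]), (147, [118, 116, 117], [202, 206, 214]), (155, [200, 204, 210], [92, 121, 191]), (156, [204, 206, 212], [74, 108, 188]), (179, [72, 108, 191], [54, 64, 94]), (184, [52, 64, 94], [67, 106, 185]), (190, [69, 108, 192], [41, 55, 86]), (192, [51, 70, 115], [167, 175, 179]), (193, [41, 55, 86], [171, 178, 182]), (206, [176, 182, 184], [110, 115, 118]), (207, [177, 183, 185], [114, 118, 120])]
350 [(28, [181, 185, 187], [73, 74, 76]), (29, [185, 192, 193], [71, 72, 73]), (42, [70, 73, 72], [217, 219, 224]), (145, [213, 216, 221], [124, 124, 124]), (146, [218, 221, 226], [118, 116, 115]), (148, [124, 124, 124], [176, 184, 186]), (160, [176, 183, 183], [130, 142, 161]), (173, [130, 142, 161], [76, 91, 119]), (174, [130, 142, 160], [58, 74, 114]), (191, [61, 92, 166], [49, 60, 92]), (207, [124, 129, 130], [171, 178, 179]), (209, [165, 171, 173], [110, 114, 118]), (214, [110, 115, 117], [164, 170, 173])]
red []
```

```bash
python3 -m jog '[[1,-0.002,0,0.001,0,0,0],[1,-0.002,0,0.001,0,0,0],[1,0,0,0,0,0,0]]'| egrep 'time|tcp|ft'
python3 -m jog '[[1,-0.002,0,0.001,0,0,0],[1,-0.002,0,0,0,0,0],[1,0,0,0,0,0,0],[1,0,0,0,0,0,0]]'| egrep 'time|tcp|ft'
cat > tilt.py <<'E'
from h import *
from bench import robot
c=robot.camera("wrist");im=c["color"].astype(int);e=np.diff(im[:180,252].sum(1))
a=np.argmin(e[:60]);b=a+3+np.argmax(e[a+3:a+40]);d=b+5+np.argmin(e[b+5:b+130]);print("rows",a,b,d)
yaw=.3733;near0=np.array([.516,-.312,0]);ex=np.array([np.cos(yaw),np.sin(yaw),0]);ez=np.array([0,0,1.])
def r(p):
    sl,th,h=p;near=near0-sl*ex;X=np.cos(th)*ex+np.sin(th)*ez;Z=-np.sin(th)*ex+np.cos(th)*ez
    return np.array([proj(c,near+X*.1+Z*q)[0,1] for q in(0,h,.034)])-[a+.5,b+.5,d+.5]
s=least_squares(r,[0,1.2,.004],x_scale=[.01,.1,.01]);print("slide,tilt,strip",s.x.round(4),s.fun.round(2),robot.observe()["ft_force"].round(1))
E
python3 tilt.py
```

```text
time_s: 21.98
tcp_pos: [0.4583, -0.3348, 0.0559]
ft_force: [3.2, 1.7, -1.6]
time_s: 22.48
tcp_pos: [0.4543, -0.3365, 0.0551]
ft_force: [4.1, 2.3, 1.4]
rows 26 41 150
slide,tilt,strip [0.0024 1.2786 0.0041] [0. 0. 0.] [2.2 0.7 2. ]
```

The tilt is about 1.25 rad and the force has risen, so the knobs are on the bench. I've held it there and will now lower.

```bash
python3 -m jog '[[1,0,0,0,0,0,0],[1,0.004,0,-0.0015,0,0,0],[1,0.004,0,-0.003,0,0,0],[1,0.004,0,-0.003,0,0,0],[1,0.004,0,-0.003,0,0,0],[1,0.0042,0,-0.003,0,0,0],[1,0.0055,0,-0.003,0,0,0],[1,0.0065,0,-0.003,0,0,0],[1,0.0075,0,-0.0025,0,0,0],[1,0.0075,0,-0.0022,0,0,0],[1,0.0075,0,-0.0014,0,0,0],[1,0.0075,0,-0.001,0,0,0],[1,0.0075,0,-0.0005,0,0,0],[1,0.0075,0,0,0,0,0],[1,0.0075,0,0,0,0,0]]'| egrep 'time|tcp|ft'
python3 -m jog '[[1,0.007,0,0.001,0,0,0],[1,0.007,0,0.0015,0,0,0],[1,0.005,0,0.001,0,0,0],[1,0.005,0,0.0015,0,0,0],[1,0.005,0,0.0015,0,0,0],[1,0.005,0,0.0015,0,0,0],[1,0.005,0,0.0015,0,0,0],[1,0.004,0,0.001,0,0,0],[1,0.004,0,0,0,0,0],[1,0.004,0,0,0,0,0],[1,0.004,0,0,0,0,0]]'| egrep 'time|tcp|ft'
```

```text
time_s: 24.4
tcp_pos: [0.5336, -0.3054, 0.0819]
ft_force: [2.9, 1.5, -2.5]
time_s: 25.78
tcp_pos: [0.5842, -0.2855, 0.0716]
ft_force: [-0.1, -0.1, 0.0]
```

```bash
python3 -m jog '[[1,0,0,-0.05,0,0,0],[1,0,0,-0.055,0,0,0],[1,0,0,-0.05,0,0,0],[-0.4,0,0,0,0,0,0]]'| egrep 'time|tcp|ft'
python3 - <<'E'
from bench import robot
from h import *
T=robot.camera("top");S=robot.camera("side")
kL=(-.057,.067,.039);kR=(-.057,-.067,.039);H=(0,0,.1)
d=lambda u,v:np.array([u,v])-.4
tl=lambda a,b:d(170+a/5,165+b/5);sl=lambda a,b:d(215+(a-400)/5,200+b/5)
L=[(T,kL,tl(152,319)),(T,kR,tl(343,212)),(T,H,tl(196.5,183.5)),(S,kR,sl(672,88)),(S,kL,sl(772,276))]
x,r=fitc(L,[.53,.03,.5]);print(x.round(4),r.round(1))
a=x[2];e=np.array([np.cos(a),np.sin(a)]);n=np.array([np.cos(.2174),np.sin(.2174)])
print("front",x[:2]+.05*e,"gap to line",(np.array([.711,-.0965])-x[:2]-.05*e)@n)
p=x[:2]-.090*e;print("stage",p);delta((*p,.2),a)
cv2.imwrite("pics/t25.png",T["color"][:,:,::-1])
E
```

```text
time_s: 26.28
tcp_pos: [0.5868, -0.2868, 0.232]
ft_force: [-0.3, -0.3, -1.0]
[0.5181 0.0272 0.5407] [ 0.1  1.2  0.7  0.6 -0.7 -0.7 -0.2 -0.1 -0.3  0.1]
front [0.56091789 0.05289338] gap to line 0.1143265233197006
stage [ 0.44088786 -0.01916765]
t 26.38 tcp [ 0.5845 -0.2856  0.2269] shift mm [ -36.6 -300.5   26.7] rotvec [ 0.05 -0.03 -9.6 ] F [-0.6  0.1 -0.2]
```

```bash
python3 -m jog '[[-0.4,-0.0052,-0.043,0,0,0,0],[-0.4,-0.0052,-0.043,0,0,0,0],[-0.4,-0.0052,-0.043,0,0,0,0],[-0.4,-0.0052,-0.043,0,0,0,0],[-0.4,-0.0052,-0.043,0,0,0,0],[-0.4,-0.0052,-0.043,0,0,0,0],[-0.4,-0.0052,-0.043,0,0,0,0],[-0.4,0,0,0,0,0,-9.6],[-0.4,0,0,0,0,0,0]]'
python3 - <<'E'
from h import *
delta((.4409,-.0192,.012),.5407)
E
```

```text
time_s: 27.5
tcp_pos: [0.4395, -0.0181, 0.2251]
eef_rot: [-0.0, 0.964, 0.267, -0.001]
ft_force: [-0.1, -0.5, 0.1]
gripper_width: 0.0599
gripper_force: 0.0
t 27.5 tcp [ 0.4395 -0.0181  0.2251] shift mm [  1.1   2.  213.1] rotvec [-0.07  0.13 -0.04] F [-0.1 -0.5  0.1]
```

```bash
python3 -m jog '[[-0.4,0,0.002,0.041,0,0,0],[-0.4,0,0,0.041,0,0,0],[-0.4,0,0,0.041,0,0,0],[-0.4,0,0,0.041,0,0,0],[-0.4,0,0,0.041,0,0,0],[-0.4,0,0,0.008,0,0,0],[-0.4,0,0,0,0,0,0]]'|egrep 'tcp|ft'
python3 -m jog '[[-0.4,0.005,0,0,0,0,0],[-0.4,0.005,0,0,0,0,0],[-0.4,0.005,0,0,0,0,0],[-0.4,0.005,0,0,0,0,0],[-0.4,0.005,0,0,0,0,0],[-0.4,0.005,0,0,0,0,0],[-0.4,0.005,0,0,0,0,0]]'|egrep 'tcp|ft'
```

```text
tcp_pos: [0.4413, -0.0204, 0.0134]
ft_force: [-0.1, -0.1, 0.8]
tcp_pos: [0.4672, -0.0038, 0.0127]
ft_force: [-13.3, -8.1, 12.5]
```

```bash
python3 -m jog '[[-0.4,0,0,0,0,0,0],[-0.4,0,0,0,0,0,0]]'
python3 - <<'E'
from h import *
from bench import robot
t=robot.camera("top");s=robot.camera("side");w=robot.camera("wrist")
m2=np.hstack([cv2.resize(s["color"][180:290,200:330,::-1],(450,380),interpolation=2),cv2.resize(w["color"][:,:,::-1],(350,262),interpolation=3) if 0 else cv2.resize(w["color"][60:384,106:406,::-1],(350,380))])
cv2.imwrite("pics/p28.png",np.clip(m2*1.2,0,255).astype('uint8'))
E
```

```text
time_s: 29.5
tcp_pos: [0.468, -0.0033, 0.0127]
eef_rot: [0.001, 0.964, 0.267, -0.004]
ft_force: [-8.4, -3.7, 6.6]
gripper_width: 0.0598
gripper_force: 4.7
```

View pics/p28.png

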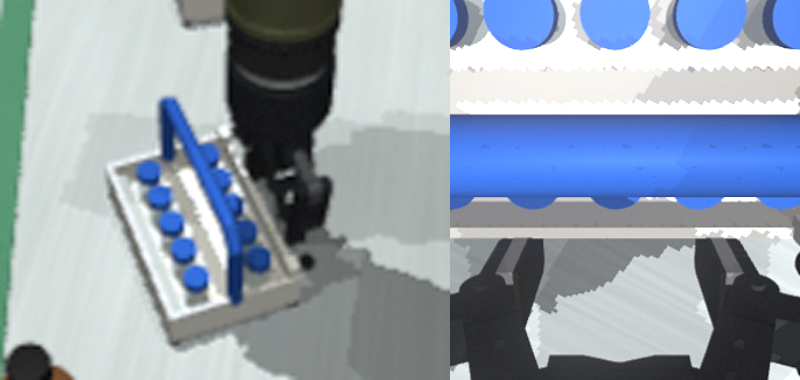

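Both fingertips sit evenly on the near wall and the crate is flat. I'll push while turning square to the line.

```bash
python3 -m jog '[[-0.4,0.005,0,-0.002,0,0,0],[-0.4,0.005,0,0,0,0,1.5],[-0.4,0.005,0,0,0,0,1.5],[-0.4,0.005,0,0,0,0,1.5],[-0.4,0.005,0,0,0,0,1.5],[-0.4,0.005,0,0,0,0,1.5],[-0.4,0.005,0,0,0,0,1.5]]'|egrep 'tcp|ft'
python3 -m jog '[[-0.4,0.005,0,0,0,0,1.6],[-0.4,0.005,0,0,0,0,1.6],[-0.4,0.005,0,0,0,0,1.6],[-0.4,0.005,0,0,0,0,1.6],[-0.4,0.005,0,0,0,0,1.6],[-0.4,0.005,0,0,0,0,1.5],[-0.4,0,0,0,0,0,0]]'|egrep 'tcp|ft'
cat > pose.py <<'E'
from h import *
from bench import robot
w=robot.camera("wrist");im=w["color"].astype(int)
delta((.711,-.0965,.012),.2174)
s=robot.observe();n=np.array([np.cos(.2174),np.sin(.2174)]);print("tool to line",((np.array([.711,-.0965])-s["tcp_pos"][:2])@n).round(4))
# handle bar edges per column -> line at z=.1 plane
m=(im[...,2]>90)&(im[...,2]>1.5*im[...,0])
P=[]
for col in range(140,370,15):
    k=np.where(m[:,col])[0]
    runs=np.split(k,np.where(np.diff(k)>1)[0]+1);r=max(runs,key=len)
    if len(r)>25: P.append((ray(w,(col,r[0]),.1)[:2],ray(w,(col,r[-1]),.1)[:2],len(r)))
a=np.array([p[0] for p in P]);b=np.array([p[1] for p in P]);print([p[2] for p in P])
f=lambda A:np.polyfit(A[:,1],A[:,0],1)
pa=f(a);pb=f(b);y=s["tcp_pos"][1]
print("bar far edge x, near edge x at tool y",np.polyval(pa,y).round(4),np.polyval(pb,y).round(4),"yaw",-np.arctan(pa[0]).round(3),-np.arctan(pb[0]).round(3))
E
python3 pose.py
```

```text
tcp_pos: [0.503, 0.0143, 0.0155]
ft_force: [-3.4, 0.1, -2.3]
tcp_pos: [0.5325, 0.0234, 0.0159]
ft_force: [-0.3, 0.4, -0.5]
t 31.45 tcp [0.5325 0.0234 0.016 ] shift mm [148.4 155.6   4.3] rotvec [ 0.03 -0.12  0.02] F [-1.1  1.1 -0.4]
tool to line 0.1484
[76, 96, 100, 95, 68, 89, 100, 101, 88, 69, 95, 101, 99, 69, 70, 98]
bar far edge x, near edge x at tool y 0.607 0.5905 yaw 0.342 0.359
```

```bash
cat > pose2.py <<'E'
from h import *
from bench import robot
w=robot.camera("wrist");im=w["color"].astype(int);g=im.sum(2)
m=(im[...,2]>90)&(im[...,2]>1.5*im[...,0])
for col in range(120,400,20):
    k=np.where(m[:,col])[0];runs=np.split(k,np.where(np.diff(k)>1)[0]+1)
    # near wall top edge: first dark/bright changes lower down
    e=np.diff(g[200:330,col]);print(col,[(int(r[0]),int(r[-1])) for r in runs if len(r)>5],[int(q)+200 for q in np.where(abs(e)>90)[0]])
P=lambda o,y,a:np.array(o)
E
python3 pose2.py
```

```text
120 [(41, 93), (138, 229)] [229, 234, 254, 263, 297, 298]
140 [(39, 99), (136, 208)] [202, 209, 232, 252]
160 [(51, 94), (133, 230)] [200, 249, 258, 259]
180 [(130, 228)] [247, 256, 257, 307]
200 [(30, 84), (128, 195)] [204, 205, 225, 245, 254]
220 [(28, 89), (125, 218)] [242]
240 [(44, 77), (123, 223)] [240, 315]
260 [(120, 207)] [207, 208, 218, 219, 237, 238, 239, 247, 296]
280 [(21, 76), (118, 187)] [215, 216, 235, 236, 244, 245, 284]
300 [(15, 78), (115, 215)] [233, 242, 243, 277]
320 [(29, 63), (112, 211)] [230, 231, 240, 248, 302, 305]
340 [(110, 178)] [208, 209, 228, 229, 237, 238]
360 [(12, 69), (107, 200)] [200, 201, 206, 207, 226, 274, 275]
380 [(3, 68), (105, 207)] [223, 224, 233, 296, 297]
```

The crate's yaw (0.34) lags the tool's (0.22), so only the left finger is touching. Pushing straight on should close the gap.

```bash
python3 -m jog '[[-0.4,0.004,0,0,0,0,0],[-0.4,0.004,0,0,0,0,0],[-0.4,0.004,0,0,0,0,0],[-0.4,0.004,0,0,0,0,0],[-0.4,0.004,0,0,0,0,0],[-0.4,0.004,0,0,0,0,0],[-0.4,0,0,0,0,0,0]]'|egrep 'tcp|ft'
python3 pose.py; python3 pose2.py
```

```text
tcp_pos: [0.553, 0.029, 0.0152]
ft_force: [-6.1, 1.3, 1.0]
t 32.42 tcp [0.553  0.0289 0.0152] shift mm [127.  156.7   2.7] rotvec [-0.08  0.14  0.06] F [-5.2  1.4  0.8]
tool to line 0.1272
[67, 80, 87, 84, 68, 67, 84, 87, 81, 68, 72, 86, 87, 76, 68, 79]
bar far edge x, near edge x at tool y 0.6224 0.6078 yaw 0.259 0.257
120 [(150, 231)] [217, 252, 297, 298]
140 [(42, 95), (150, 216)] [216, 230, 251]
160 [(41, 101), (149, 231)] [215, 250, 259, 260]
180 [(53, 93), (148, 233)] [250, 258, 259, 307]
200 [(147, 214)] [214, 228, 249]
220 [(40, 93), (147, 219)] [213, 227, 248, 257]
240 [(36, 97), (146, 231)] [212, 247, 256, 314]
260 [(51, 83), (145, 225)] [224, 226, 256, 295]
280 [(144, 210)] [210, 211, 225, 246, 255, 256, 286]
300 [(38, 91), (143, 226)] [210, 245, 254, 255, 276]
320 [(32, 94), (142, 228)] [209, 244, 245, 253, 254, 305]
340 [(43, 80), (142, 208)] [208, 209, 223, 244, 252, 253]
360 [(141, 211)] [212, 213, 214, 222, 223, 243, 274, 275]
380 [(36, 88), (140, 226)] [207, 242, 243, 251, 296, 297]
```

```bash
python3 -m jog '[[-0.4,0.004,0,0,0,0,0],[-0.4,0.004,0,0,0,0,0],[-0.4,0.004,0,0,0,0,0],[-0.4,0.003,0,0,0,0,0],[-0.4,0,0,0,0,0,0],[-0.4,0,0,0,0,0,0]]'|egrep 'tcp|ft'
python3 pose.py
```

```text
tcp_pos: [0.5684, 0.0319, 0.0152]
ft_force: [-4.3, -0.2, -1.6]
t 33.27 tcp [0.5686 0.0319 0.0153] shift mm [111.3 156.1   3.1] rotvec [-0.02  0.05  0.03] F [-3.6 -0.2 -1.7]
tool to line 0.1114
[67, 74, 83, 82, 67, 67, 79, 83, 79, 67, 67, 82, 83, 75, 67, 74]
bar far edge x, near edge x at tool y 0.6359 0.6217 yaw 0.218 0.216
```

The crate is square to the line (yaw 0.218 against 0.217). I'll back off, rise clear and check from the top.

```bash
python3 -m jog '[[-0.4,-0.005,0,0,0,0,0],[-0.4,-0.02,0,0,0,0,0],[-0.4,-0.03,0,0,0,0,0],[-0.4,-0.03,0,0,0,0,0],[-0.4,0,0,-0.05,0,0,0],[-0.4,0,0,-0.06,0,0,0],[-0.4,0,0,-0.06,0,0,0],[-0.4,0,0.04,-0.04,0,0,0],[-0.4,-0.01,0.05,0,0,0,0],[-0.4,-0.01,0.05,0,0,0,0],[-0.4,-0.01,0.05,0,0,0,0],[-0.4,-0.01,0.05,0,0,0,0],[-0.4,-0.01,0.05,0,0,0,0],[-0.4,0,0,0,0,0,0]]'|egrep 'time|tcp|ft'
python3 - <<'E'
from h import *
from bench import robot
T=robot.camera("top");S=robot.camera("side");t0=cv2.imread("pics/top0.png")[:,:,::-1].astype(int)
def blobs(c,x0,x1,y0,y1):
    im=c["color"].astype(int);b=((im[...,2]>80)&(im[...,2]>1.8*im[...,0])).astype(np.uint8);m=np.zeros_like(b);m[y0:y1,x0:x1]=b[y0:y1,x0:x1];return m
# model render fit: handle bar + 10 caps silhouette vs blue mask (centroid & axis in top)
for nm,box,init in(("L",(170,275,130,225),(.63,.05,.217)),("R",(280,355,160,225),(.56,-.295,.373))):
    m=blobs(T,*box);ys,xs=np.where(m);n,l,st,ce=cv2.connectedComponentsWithStats(m);print(nm,len(xs),[s.tolist() for s in st[1:] if s[4]>5])
    k=1+st[1:,4].argmax();yy,xx=np.where(l==k)
    w=np.array([ray(T,(u,v),.1)[:2] for u,v in zip(xx,yy)]);
    lo,hi=w[:,1]<np.percentile(w[:,1],6),w[:,1]>np.percentile(w[:,1],94)
    a,b=w[lo].mean(0),w[hi].mean(0);print("bar ends mid",((a+b)/2).round(4),"yaw",np.arctan2(-(b-a)[0],(b-a)[1]).round(3))
g=cv2.cvtColor(T["color"],cv2.COLOR_RGB2HSV);m=cv2.inRange(g,(50,90,40),(85,255,255));print("line px",m[118:168,160:350].sum()//255)
im=T["color"].astype(int);d=np.abs(im-t0).sum(2)
for n,(u,v) in dict(jar=(265,214),amber=(146,176),wash=(381,168),beaker=(376,238),pot=(233,116),rack=(118,224)).items():print(n,int((d[v-14:v+15,u-14:u+15]>90).sum()))
cv2.imwrite("pics/tend.png",T["color"][:,:,::-1])
E
```

```text
time_s: 35.02
tcp_pos: [0.5008, -0.2844, 0.2261]
ft_force: [-1.0, 0.2, -0.6]
L 367 [[179, 153, 50, 16, 252], [221, 169, 5, 5, 21], [213, 170, 5, 6, 23], [196, 173, 5, 6, 23], [204, 172, 5, 5, 22], [187, 175, 6, 6, 26]]
bar ends mid [0.6287 0.0455] yaw 0.215
R 233 [[329, 176, 6, 5, 24], [321, 178, 5, 6, 24], [312, 181, 6, 6, 25], [304, 184, 6, 6, 22], [296, 184, 36, 15, 102], [296, 187, 6, 6, 23], [310, 200, 5, 3, 11]]
bar ends mid [ 0.5532 -0.2744] yaw 0.379
line px 1018
jar 180
amber 0
wash 436
beaker 427
pot 0
rack 0
```

```bash
python3 -m jog '[[-0.4,-0.032,0.03,0,0,0,0],[-0.4,-0.032,0.03,0,0,0,0],[-0.4,-0.032,0.03,0,0,0,0],[-0.4,-0.032,0.03,0,0,0,0],[-0.4,-0.032,0.03,0,0,0,0],[-0.4,-0.032,0.03,0,0,0,0],[-0.4,0,0,0,0,0,0]]'|egrep 'time|tcp|ft'
python3 - <<'E'
from h import *
from bench import robot
T=robot.camera("top");t0=cv2.imread("pics/top0.png")[:,:,::-1]
def caps(im0,x0,x1,y0,y1,z=.042):
    im=im0.astype(int);b=((im[...,2]>80)&(im[...,2]>1.8*im[...,0])).astype(np.uint8);m=np.zeros_like(b);m[y0:y1,x0:x1]=b[y0:y1,x0:x1]
    n,l,st,ce=cv2.connectedComponentsWithStats(m);k=[i for i in range(1,n) if 14<st[i,4]<36 and st[i,2]<9 and st[i,3]<9]
    W=np.array([ray(T,ce[i],z)[:2] for i in k]);k2=1+st[1:,4].argmax();yy,xx=np.where(l==k2);w=np.array([ray(T,(u,v),.1)[:2] for u,v in zip(xx,yy)])
    return W[np.argsort(W[:,1])].round(4),w.mean(0).round(4)
for nm,im,box in(("L0",t0,(170,245,165,230)),("L1",T["color"],(170,275,130,225)),("R0",t0,(280,355,160,225)),("R1",T["color"],(280,355,160,225))):
    W,b=caps(im,*box);print(nm,W.tolist(),"big",b)
d=np.abs(T["color"].astype(int)-t0).sum(2)
for n,(u,v) in dict(jar=(265,214),amber=(146,176),wash=(381,168),beaker=(376,238),pot=(233,116),rack=(118,224)).items():print(n,int((d[v-14:v+15,u-14:u+15]>90).sum()))
E
```

```text
time_s: 36.0
tcp_pos: [0.3509, -0.4989, 0.2259]
ft_force: [-0.4, 0.9, 0.0]
L0 [[0.5435, -0.0169], [0.5305, 0.0045], [0.5166, 0.0265], [0.5028, 0.0483], [0.4898, 0.071]] big [0.5452 0.0425]
L1 [[0.6136, -0.0092], [0.6079, 0.0158], [0.6027, 0.0417], [0.5971, 0.0667], [0.591, 0.0918]] big [0.6342 0.0452]
R0 [[0.5577, -0.3522], [0.6022, -0.3349], [0.5487, -0.3281], [0.5938, -0.3109], [0.5395, -0.304], [0.5843, -0.2862], [0.5308, -0.2791], [0.5756, -0.2622], [0.5211, -0.2541], [0.5662, -0.2382]] big [ 0.5641 -0.2943]
R1 [[0.5543, -0.3524], [0.599, -0.3362], [0.5448, -0.3282], [0.5899, -0.3113], [0.5352, -0.3042], [0.5809, -0.2874], [0.5269, -0.2804], [0.5713, -0.2624], [0.5175, -0.2559], [0.5618, -0.2384]] big [ 0.5607 -0.2959]
jar 0
amber 0
wash 0
beaker 0
pot 0
rack 0
```

The front edge is 2 mm from the line's centreline and square to it, the plain crate has moved about 4 mm, and the bystanders are unchanged. Handing in.

```bash
python3 -c "
from bench import robot
print(robot.hand_in())"
```

```text
the job is handed in; nothing more can be done
None
```

I handed the job in at about 36 s: both crates were tipped and let back down in order, and the stamped left-hand crate now sits square on the green line (about 2 mm off centre), with the right-hand crate shifted about 4 mm and the bystanders unmoved in the top view; no verdict was returned.

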